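# Release the push rivets and open the printer's driver box

## Robot

A 6-joint arm with a two-finger parallel gripper is mounted at the origin on a cart in front of the work surface, level with it; the furniture and walls round the work are solid. World frame = base frame: x ahead of the robot, y to its left, z up, the work surface at z = 0. Lengths are in mm, angles in rad, forces in N, time in s.
With the tool pointing down it reaches from about 225 to 875 mm from the base axis. Payload 3.4 kg.
Tool frame: the origin (TCP) lies midway between the tips of the shut fingers; the grasp point (between the pads) lies 19 mm behind it (arm.tcp_to_grasp is the distance from the TCP to the grasp point, in mm); z points along the fingers, y is the line along which they close (so a half turn about z gives the same grasp; the last joint's range is limited). The gripper opens to 85 mm and grips with 20 to 120 N. Pads are 22 mm wide; open, the fingers measure 114 mm over their backs; the gripper's body (76 mm by 85 mm) begins 54 mm behind the grasp point. The pads swing forward as they close: fully open they stand 13 mm farther back than shut.
Start: joints at [1.206, 0.276, 1.505, -0, 1.361, -0.121], TCP at [138.815, 558.026, 231.328] pointing down, gripper open.
Joint ranges: [-2.89, 2.89], [-0.75, 2.08], [0.22, 2.7], [-1.18, 4.32], [0.11, 2.71], [-2.7, 2.7]. Speed limits (rad/s): [2.57, 2.57, 3.14, 3.14, 3.14, 3.14].

## Interface

Orientations are given as a unit quaternion [w, x, y, z].
In Python, from plant import arm gives the robot as it stands.
- The arm moves only by the shell command python3 -m creep 'ROWS' [OPENING] [FORCE]. ROWS is JSON, a list of rows, each an object of numbers: "x", "y", "z": the shift along the tool's x, y, z normalised to -1 to 1, where 1 is 40 cm; "wx", "wy", "wz": the turn, a rotation vector about the tool's x, y, z normalised to -1 to 1, where 1 is 30 degrees. In form: [{"x": .., "y": .., "z": .., "wx": .., "wy": .., "wz": ..}, ...]. A call has 1 to 5 rows; each row is the pose to reach, as a shift and turn from the pose commanded when the call began, along the tool's axes at that moment; what a row does not reach only later rows make up. A row lasts 1/8 s, in which the tool goes at most 62.5 mm and 10.7 degrees, less where a joint would pass 70% of its speed; a pose out of reach is approached as far as the arm can. A call with a number of a shift or a turn outside -1 to 1 is refused whole. A call with a gripper value outside its range is refused whole. OPENING is the closure, from 0 (fully open) to 1 (shut), set as the call begins (- or left out, the last holds). The fingers move at their own pace and stop on an object; FORCE is the grip in N (left out, the last holds). Time passes only in rows, so rows that repeat a pose let the fingers close. It gives the time, the measured TCP pose, the force, the opening and the grip force at its end, in the units of the state.
- arm.get_state(): the state, without advancing time (a new reading comes with each control period).
- arm.capture(name): name is "scene" or "side" or "wrist"; returns a dict with "pixels" (384x512x3 uint8, blue, green, red), "range_z" (384x512 float32, mm along the optical axis (not along the pixel's ray), 0 where there is no reading), "vfov" (degrees; the focal length in pixels is half the picture's height over the tangent of half this angle, whatever the lens; pixels are square), "cx", "cy" (the principal point, pixels), "k1" (the pictures are not rectified: a ray, as slopes to the right and down, at radius r is drawn at 1 + k1 r^2 times it, then the intrinsics apply), "pose" (4x4, takes a point from camera to world coordinates). Camera axes: x right, y up, looking along -z (the intrinsics and any distortion apply to the point x, -y, -z); pixel columns grow to the right and rows downward; lengths in mm; the calibration is good to about 2 mm. A picture is of the moment at which its call begins.
- arm.sign_off(): hands the job in; it is judged then, once.
Trained networks look in the newest picture that a camera, given by its name, has taken for a name from the list of things; names that differ only in an ending like _2 or _b are one class to them, and where a whole thing is asked for, a point or a joint stands for the part that bears it (a point fixed in the world has none). Each returns a list of dicts, best first, with "conf" (0 to 1); they miss things now and then, are a little off and sometimes report something else, mostly with a low value. They report only what shows in the picture. A call takes as long as a camera call. They do not tell look-alikes from the thing itself.
- arm.search_frame(camera, label): "xyz" ([x, y, z] in mm, in the coordinates of the camera as it stood for that picture, good to about 4 mm: the middle of the surface that is visible of it).
The state is a dict: "t": time; "joints": joint angles; "qd": joint speeds; "joint_efforts": joint torques, N m; "eef_pos": TCP position; "eef_rot": TCP orientation; "wrist_force": force on the tool from outside, world axes, zero at the start; "ft_torque": the same for the moment, N m; "finger_gap": opening from 0.0 (shut) to 1.0 (fully open); "finger_force": force on a finger pad.
Only numpy, scipy, OpenCV 4.12 (cv2) and the standard library are available. Lean on these libraries where they do the work, as an engineer would, in place of code of your own. Each camera call takes 0.05 s, during which the arm holds its last target. There are 200 camera calls.

## Task

The printer's little driver box has to be opened. With the yellow screwdriver, pry up the orange centre pins of both push rivets to release them while the cover still sits on the box; then lay the screwdriver down on the bench or the mat, lift the grey cover off and lay it right way up on the green cutting mat. Do not force the cover or drop it, and leave the other things where they lie.

Things in the scene. Friction and masses are not known exactly. Their poses are not given: they have to be found in the camera images.
- driver_box: dark grey driver box, 49 x 131 x 50 mm, left or right of the mat, fixed to the bench by an ear at each end. Origin: centre of its underside, on the bench. x runs from its front (the side near the robot) to its back, y along its length to the left, z up. It is open at the top, a board inside; 3 mm ledges near its ends take the rivets.
- cover: light grey painted metal cap, 58 (x) x 140 (y) x 18 mm, about 0.32 kg, pushed over the box. Origin: centre of its skirt's lower edge, 35 mm above the box's origin while seated; axes as the box's. Top plate 3 mm, skirt 2.5 mm thick; it stands on its skirt. Grip it across its 58 mm width at the ridged middle of its long sides. With both pins up it lifts straight off.
- cover_top (a point): centre of the cover's flat top, 18 mm above the cover's origin. The two captive push rivets stand on the cover's centre line, 45 mm to the left (+y) and right (-y) of this point. The cover's weight apart, nothing else holds it.
- pin_left (a joint): how far the orange centre pin of the left (+y) rivet stands up, m: 0 = set (head level with the black shroud's rim), 0.008 = fully up, at its stop. It slides along the cover's z with 1 to 2 N of friction and stays where it is left. While it is down, barbed legs under the ledge hold the cover (1.5 mm of play); they let go once it is about 5 mm up.
- pin_right (a joint): the same for the right (-y) rivet.
- pin_left_head (a point): centre of the top of the left pin's orange head, a disc of radius 7 mm, 3 mm thick, on a stem of radius 2.5 mm. Set, the head's top is 9.2 mm and its underside 6.2 mm above the cover's flat top.
- pin_right_head (a point): the same for the right pin.
- gap_left (a point): floor of the gap in the left rivet's black shroud ring (inner radius 8.5, outer 12, 9.5 mm high), on the cover's flat top, 10 mm in front (-x of the cover) of the rivet's axis. The gap is about 12 mm wide and faces the front; a blade can slide in through it along the cover, under the pin's head as far as the stem.
- gap_right (a point): the same for the right rivet.
- yellow_driver: small yellow screwdriver, 158 mm long, about 45 g, lying on the mat with its blade flat. Origin: under its middle, on the surface it lies on. Its axis runs 8 mm above that along its y: flat blade, 6 mm wide and 2 mm thick, from y = -79 (tip) to -73, shaft 4.2 mm thick to -13, neck 8 mm thick to 19, hexagonal handle 18 mm wide and 16 mm high to 77 mm.
- blade_tip (a point): centre of the end of the yellow screwdriver's blade, on its axis.
- handle_mid (a point): middle of the yellow screwdriver's handle, on its axis.
- cutting_mat: green cutting mat, 300 (x) x 420 (y) x 3 mm, lying flat and fast on the bench. Origin: centre of its underside. Tools lie on its left half, small things along its far edge; its near right quarter (x -0.12 to 0.05, y -0.20 to 0) is bare.
- red_driver: red screwdriver, 198 mm long, on the mat beside the yellow one; not used. Origin under its middle, long axis y.
- gear_orange: orange printed gear, 52 mm wide, 15 mm high, near the mat's far edge. Origin under its centre.
- tweezers: steel tweezers, 121 mm long, near the mat's far edge. Origin under its middle, long axis y.
- hex_key_4: small black hex key, 74 mm long, 5 mm thick, on the bench near its front edge, right of the mat. Origin under its middle.
- pen_1: white marker pen, 135 mm long, on the bench in front of the mat. Origin under its middle.
Not all that is in view belongs to the job. Of the things that look like the yellow_driver, the smaller one is meant.

How it is judged:
By the outcome, as a careful person would: the job done as asked, in the order asked, and still so for the second after the job is handed in, with the robot touching nothing.
It also fails if it takes over 72 s, if anything falls off the work surface, if the arm or the gripper's body presses on something with over 40 N, if the wrist force passes 120 N, or if a joint passes its speed limit or range.

## Working session

There is one attempt and no reset: what is moved stays moved. The work goes in short steps, Python scripts to look and compute and a shell command to move; the robot and the scene stay as the last step left them, time stands still between calls to the robot, and variables do not carry over. Pictures are saved under pics/ and viewed, at most 10 in all, crops included, and the job is handed in when it is done.

```bash
ls; mkdir -p pics
cat > h.py <<'E'
import numpy as np, cv2, json
from plant import arm
from scipy.spatial.transform import Rotation as R
def cloud(c):
    h,w=c["range_z"].shape; f=h/2/np.tan(np.radians(c["vfov"])/2)
    K=np.array([[f,0,c["cx"]],[0,f,c["cy"]],[0,0,1.]])
    u,v=np.meshgrid(np.arange(w),np.arange(h))
    p=cv2.undistortPoints(np.stack([u,v],-1).reshape(-1,1,2).astype(np.float64),K,np.array([c["k1"],0,0,0.])).reshape(h,w,2)
    d=c["range_z"]; P=np.stack([p[...,0]*d,-p[...,1]*d,-d,np.ones_like(d)],-1)
    return (P@np.array(c["pose"]).T)[...,:3]
def towrld(c,xyz): return (np.array(c["pose"])@np.append(xyz,1))[:3]
def pix(c,P):
    h,w=c["range_z"].shape; f=h/2/np.tan(np.radians(c["vfov"])/2)
    q=np.linalg.inv(np.array(c["pose"]))@np.append(P,1); a=np.array([q[0],-q[1]])/-q[2]
    a=a*(1+c["k1"]*(a@a)); return a*f+[c["cx"],c["cy"]]
def st():
    s=arm.get_state(); return s
def q2m(q): return R.from_quat(np.roll(q,-1)).as_matrix()
E
python3 - <<'E'
from h import *
s=st(); print({k:np.round(v,3).tolist() for k,v in s.items()})
for n in ["scene","side","wrist"]:
    c=arm.capture(n); cv2.imwrite(f"pics/{n}0.png",c["pixels"]); np.savez(f"{n}0.npz",**c)
    print(n,c["vfov"],c["k1"],np.round(c["pose"],3).tolist())
    for l in ["driver_box","cover","pin_left","pin_right","yellow_driver","blade_tip","handle_mid","gap_left","gap_right","cutting_mat","red_driver"]:
        print(l,[(round(d["conf"],2),np.round(towrld(c,d["xyz"])).tolist(),np.round(pix(c,towrld(c,d["xyz"]))).tolist()) for d in arm.search_frame(n,l)[:4]])
im=np.hstack([cv2.imread(f"pics/{n}0.png") for n in ["scene","side"]])
E
```

```text
pics
{'t': 0.0, 'joints': [1.206, 0.277, 1.506, -0.0, 1.361, -0.121], 'qd': [0.001, -0.0, -0.001, 0.001, 0.0, -0.001], 'joint_efforts': [0.001, -41.677, -24.581, -0.0, 0.011, -0.0], 'eef_pos': [138.595, 557.517, 230.431], 'eef_rot': [-0.0, 0.122, 0.993, -0.001], 'wrist_force': [0.095, -0.254, 0.07], 'ft_torque': [-0.004, -0.059, 0.036], 'finger_force': 0.0, 'finger_gap': 1.0}
scene 52.10157461444159 -0.006004803287262987 [[0.739, 0.447, -0.503, 1.805], [-0.673, 0.478, -0.565, -581.65], [-0.012, 0.756, 0.654, 798.063], [0.0, 0.0, 0.0, 1.0]]
driver_box [(0.69, [617.0, -290.0, 17.0], [363.0, 261.0])]
cover [(0.83, [631.0, -275.0, 51.0], [363.0, 246.0]), (0.48, [514.0, 202.0, 12.0], [211.0, 188.0])]
pin_left []
pin_right []
yellow_driver [(0.71, [685.0, 473.0, 15.0], [203.0, 132.0]), (0.57, [514.0, 205.0, 16.0], [210.0, 187.0])]
blade_tip [(0.69, [631.0, -277.0, 53.0], [364.0, 246.0]), (0.56, [511.0, 200.0, 13.0], [210.0, 189.0]), (0.55, [689.0, 472.0, 18.0], [204.0, 131.0])]
handle_mid [(0.53, [681.0, 477.0, 14.0], [202.0, 132.0])]
gap_left [(0.88, [630.0, -278.0, 51.0], [364.0, 247.0])
[... 688 characters left out ...]
]), (0.54, [694.0, 480.0, 20.0], [311.0, 310.0])]
handle_mid [(0.77, [693.0, 483.0, 18.0], [311.0, 310.0]), (0.54, [522.0, 202.0, 17.0], [296.0, 220.0]), (0.52, [644.0, -268.0, 54.0], [195.0, 148.0])]
gap_left [(0.56, [648.0, -261.0, 54.0], [195.0, 150.0])]
gap_right [(0.61, [644.0, -263.0, 47.0], [196.0, 150.0])]
cutting_mat []
red_driver [(0.67, [570.0, 109.0, 16.0], [269.0, 210.0])]
wrist 67.25337839796093 -0.07286735821596732 [[0.242, -0.937, -0.251, 76.211], [0.97, 0.233, 0.064, 574.531], [-0.001, -0.259, 0.966, 375.049], [0.0, 0.0, 0.0, 1.0]]
driver_box []
cover []
pin_left []
pin_right []
yellow_driver []
blade_tip []
handle_mid []
gap_left []
gap_right []
cutting_mat []
red_driver []
```

View pics/scene0.png

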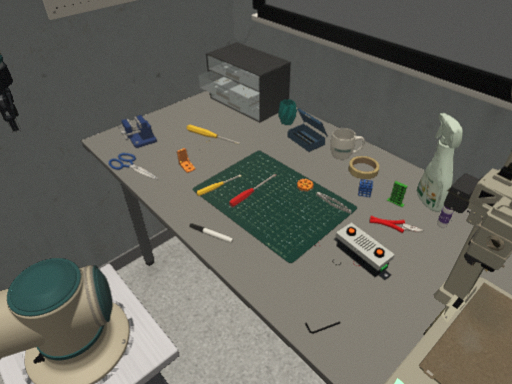

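Run:
```python
from h import *
a=cv2.imread("pics/scene0.png"); b=cv2.imread("pics/side0.png")
x=cv2.resize(a[150:260,170:290],(400,367),interpolation=cv2.INTER_CUBIC)
y=cv2.resize(b[170:280,230:350],(400,367),interpolation=cv2.INTER_CUBIC)
x2=cv2.resize(a[205:275,310:430],(400,233),interpolation=cv2.INTER_CUBIC)
y2=cv2.resize(b[115:185,140:260],(400,233),interpolation=cv2.INTER_CUBIC)
cv2.imwrite("pics/crop1.png",np.vstack([np.hstack([x,y]),np.hstack([x2,y2])]))
for n in ["scene","side"]:
    c=dict(np.load(n+"0.npz")); P=cloud(c); hsv=cv2.cvtColor(c["pixels"],cv2.COLOR_BGR2HSV)
    m=(hsv[...,0]>18)&(hsv[...,0]<34)&(hsv[...,1]>120)&(hsv[...,2]>80)
    k,L,S,C=cv2.connectedComponentsWithStats(m.astype(np.uint8))
    for i in range(1,k):
        if S[i,4]>25: 
            q=P[L==i]; q=q[(q[:,2]>-5)]
            if len(q)>5:
                cc=np.median(q,0); u=np.linalg.svd((q-q.mean(0))[:,:2],full_matrices=False)[2][0]; e=(q-cc)[:,:2]@u
                print(n,S[i].tolist(),C[i].round(),cc.round(1),u.round(3),np.percentile(e,[1,99]).round(),q[:,2].max().round(1))
    # cover top
    q=P[(P[...,2]>48)&(P[...,2]<58)&(P[...,0]>520)&(P[...,0]<740)&(P[...,1]<-150)&(P[...,1]>-400)]
    r=cv2.minAreaRect(q[:,:2].astype(np.float32)); print(n,"cover",len(q),r,np.median(q[:,2]))
```

```text
scene [187, 124, 30, 14, 190] [201. 131.] [681.4 483.3  18.7] [0.477 0.879] [-44.  41.] 798.1
scene [197, 181, 27, 15, 154] [209. 188.] [506.7 202.6  15.9] [-0.995  0.104] [-51.  40.] 22.8
scene cover 942 ((639.6677856445312, -269.7060852050781), (141.34695434570312, 60.98752975463867), 85.5426254272461) 52.86580439665681
side [287, 213, 22, 14, 106] [298. 220.] [511.7 206.4  17.6] [0.832 0.555] [-32.  36.] 1283.8
side [295, 298, 37, 26, 281] [314. 311.] [688.6 491.9  20.3] [-0.303  0.953] [-71.  57.] 1283.8
side cover 368 ((642.63720703125, -267.6499328613281), (143.44674682617188, 60.29043197631836), 85.81602478027344) 52.810311614451734
```

View pics/crop1.png

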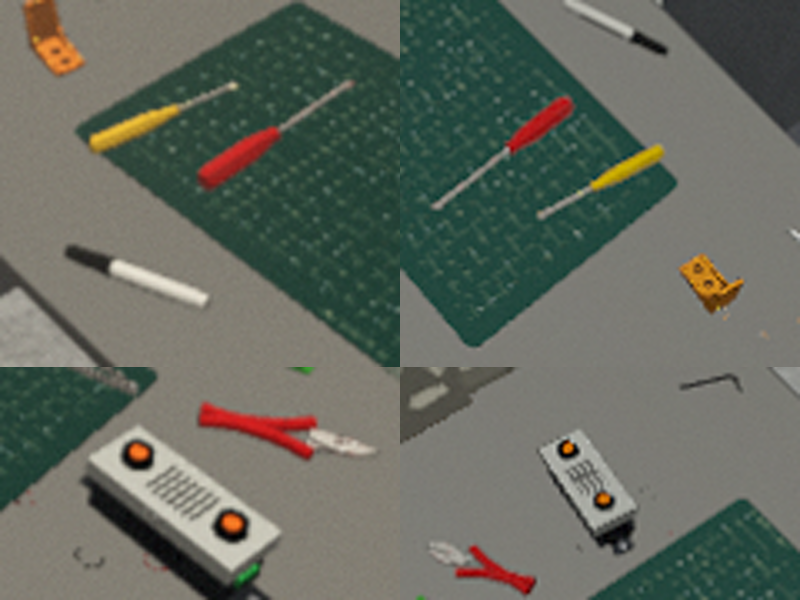

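Two look-alike yellow screwdrivers show up. One is on the mat at scene (209,188), ~158 mm. The other is on the bench at (203,132) and larger. The mat one fits ("lying on the mat", the smaller), and the crop confirms it. The cover, with two orange pins, is at (363,246).

Run:
```python
from h import *
for n in ["scene","side"]:
    c=dict(np.load(n+"0.npz")); P=cloud(c); hsv=cv2.cvtColor(c["pixels"],cv2.COLOR_BGR2HSV)
    m=(hsv[...,0]>65)&(hsv[...,0]<95)&(hsv[...,1]>90)
    q=P[m]; q=q[(np.abs(q[:,2])<12)&(q[:,0]>350)&(q[:,0]<800)&(q[:,1]>-250)&(q[:,1]<320)]
    r=cv2.minAreaRect(q[:,:2].astype(np.float32)); print(n,"mat",r,np.median(q[:,2]))
    for l in ([211,187],): pass
    for (u,v) in ([[197,192],[240,177]] if n=="scene" else []): print(P[v-1:v+2,u-1:u+2].reshape(-1,3).round())
s=st(); M=q2m(s["eef_rot"]); print(M.round(3))
# shift to view pose above driver neck: tool x,y,z
T=np.array([500,200,230.]); print((M.T@(T-s["eef_pos"])).round(), )
W=np.linalg.inv(np.array(dict(np.load("wrist0.npz"))["pose"])); print("tcp in cam",(W@np.append(s["eef_pos"],1)).round(1))
```

```text
scene mat ((627.5781860351562, 46.24830627441406), (296.9172058105469, 412.93963623046875), 2.1793406009674072) 3.4246356118620724
[[478. 231.   3.]
 [472. 215.  17.]
 [472. 209.  20.]
 [468. 216.  14.]
 [467. 208.  20.]
 [469. 205.  21.]
 [467. 215.  12.]
 [466. 207.  17.]
 [469. 207.  15.]]
[[625. 198.   1.]
 [625. 194.   3.]
 [625. 189.   6.]
 [616. 188.   8.]
 [622. 190.   4.]
 [623. 185.   6.]
 [617. 190.   2.]
 [618. 186.   4.]
 [621. 184.   3.]]
side mat ((631.8999633789062, 49.7532958984375), (295.30145263671875, 416.0654602050781), 1.8508472442626953) 4.3416086824262266
[[-0.97   0.241  0.   ]
 [ 0.241  0.97   0.   ]
 [-0.     0.    -1.   ]]
[-437. -260.    1.]
tcp in cam [  -0.7  -25.4 -155.5    1. ]
```

```bash
python3 -m creep '[{"x":-0.53,"y":-0.32,"z":0,"wz":-0.223},{"x":-0.53,"y":-0.32,"z":0,"wz":-0.223},{"x":-0.53,"y":-0.32,"z":0,"wz":-0.223},{"x":-0.53,"y":-0.32,"z":0,"wz":-0.223},{"x":-0.53,"y":-0.32,"z":0,"wz":-0.223}]' 0
python3 - <<'E'
from h import *
s=st(); M=q2m(s["eef_rot"]); print(M.round(3))
print((M.T@(np.array([490,205,230.])-s["eef_pos"])).round()/400 )
E
```

```text
[[-0.97   0.241  0.   ]
 [ 0.241  0.97   0.   ]
 [-0.     0.    -1.   ]]
[-1.065  -0.645   0.0025]validation failed for argument at $[0]...
```

```bash
python3 -m creep '[{"x":-0.53,"y":-0.32,"z":0,"wx":0,"wy":0,"wz":-0.223},{"x":-0.53,"y":-0.32,"z":0,"wx":0,"wy":0,"wz":-0.223},{"x":-0.53,"y":-0.32,"z":0,"wx":0,"wy":0,"wz":-0.223},{"x":-0.53,"y":-0.32,"z":0,"wx":0,"wy":0,"wz":-0.223},{"x":-0.53,"y":-0.32,"z":0,"wx":0,"wy":0,"wz":-0.223}]' 0
python3 - <<'E'
from h import *
s=st(); M=q2m(s["eef_rot"]); print(M.round(3))
print((M.T@(np.array([490,205,230.])-s["eef_pos"])).round()/400 )
E
```

```text
t: 2.42
eef_pos: [316.4, 380.0, 231.5]
eef_rot: [0.001, 0.067, 0.998, -0.0]
wrist_force: [0.1, 0.9, -1.3]
finger_gap: 0.998
finger_force: 0.0
[[-0.991  0.133  0.001]
 [ 0.133  0.991 -0.001]
 [-0.001 -0.001 -1.   ]]
[-0.4875 -0.375   0.005 ]
```

```bash
python3 -m creep '[{"x":-0.49,"y":-0.38,"z":0,"wx":0,"wy":0,"wz":0},{"x":-0.49,"y":-0.38,"z":0,"wx":0,"wy":0,"wz":0},{"x":-0.49,"y":-0.38,"z":0,"wx":0,"wy":0,"wz":0},{"x":-0.49,"y":-0.38,"z":0,"wx":0,"wy":0,"wz":0},{"x":-0.49,"y":-0.38,"z":0,"wx":0,"wy":0,"wz":0}]' 0
cat > drv.py <<'E'
from h import *
def drv(c):
    P=cloud(c); hsv=cv2.cvtColor(c["pixels"],cv2.COLOR_BGR2HSV)
    m=(hsv[...,0]>18)&(hsv[...,0]<34)&(hsv[...,1]>120)&(hsv[...,2]>80)
    k,L,S,C=cv2.connectedComponentsWithStats(m.astype(np.uint8)); i=1+np.argmax(S[1:,4])
    q=P[L==i]; mu=q.mean(0); u=np.linalg.svd(q-mu,full_matrices=False)[2][0]; e=(q-mu)@u
    return q,mu,u,np.percentile(e,[1,99])
E
python3 - <<'E'
from drv import *
c=arm.capture("wrist"); cv2.imwrite("pics/w1.png",c["pixels"])
s=st(); q,mu,u,e=drv(c); print(s["eef_pos"],mu,u,e, q[:,2].max())
r=cv2.minAreaRect(q[:,:2].astype(np.float32)); print(r)
E
```

```text
t: 3.05
eef_pos: [491.6, 205.3, 231.0]
eef_rot: [0.001, 0.066, 0.998, -0.0]
wrist_force: [0.4, 0.3, -0.0]
finger_gap: 1.0
finger_force: 0.0
[489.60119366 206.77617444 230.94491221] [672.90489079 489.60106519  26.39662165] [ 0.43221872  0.61916095 -0.6556117 ] [-388.55324668   46.46044399] 374.6626803149915
((593.7849731445312, 365.55908203125), (438.2892761230469, 98.60588073730469), 54.891422271728516)
```

View pics/w1.png

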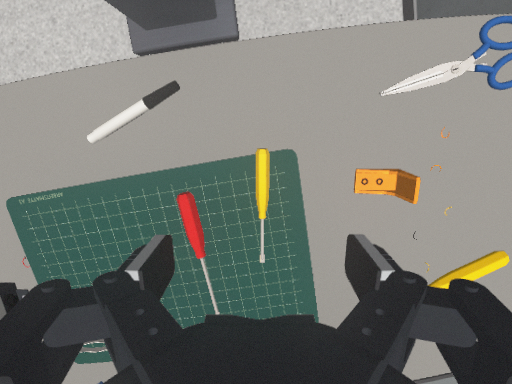

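The wrist view shows the small yellow driver with its handle at (262,183) and tip at (262,262). The larger one is at (470,270).

```bash
cat > drv.py <<'E'
from h import *
def drv(c,box):
    P=cloud(c); hsv=cv2.cvtColor(c["pixels"],cv2.COLOR_BGR2HSV)
    m=(hsv[...,0]>18)&(hsv[...,0]<34)&(hsv[...,1]>120)&(hsv[...,2]>80)&(P[...,2]<300)
    b=np.zeros_like(m); b[box[0]:box[1],box[2]:box[3]]=1
    q=P[m&b]; mu=np.median(q,0); u=np.linalg.svd((q-mu)[:,:2],full_matrices=False)[2][0]; e=(q-mu)[:,:2]@u
    return q,mu,u,np.percentile(e,[1,99])
E
python3 - <<'E'
from drv import *
c=arm.capture("wrist"); P=cloud(c)
s=st(); q,mu,u,e=drv(c,[140,230,245,280]); print(mu,u,e,[(mu[:2]+u*x).round(1) for x in e], np.percentile(q[:,2],[5,50,95]))
for v in range(222,266,6):
    g=c["pixels"][v,250:275].max(1).astype(int); print(v,[(x+250) for x in np.where(g>110)[0]], P[v,262].round(1))
E
```

```text
[507.29398701 206.3648665   18.53170162] [ 0.99262744 -0.12120548] [-38.42023881  50.59311686] [array([469.2, 211. ]), array([557.5, 200.2])] [13.34067109 18.53170162 20.77054283]
222 [np.int64(253), np.int64(254), np.int64(255), np.int64(256), np.int64(257), np.int64(258), np.int64(259), np.int64(260), np.int64(261), np.int64(262), np.int64(268)] [563.4 201.3  12.7]
228 [np.int64(254), np.int64(259), np.int64(260), np.int64(261), np.int64(262), np.int64(269)] [571.6 200.3  13.6]
234 [np.int64(255), np.int64(259), np.int64(260), np.int64(261), np.int64(262), np.int64(264), np.int64(265), np.int64(266), np.int64(267), np.int64(268), np.int64(269), np.int64(270)] [580.  199.2  14.2]
240 [np.int64(256), np.int64(259), np.int64(260), np.int64(261), np.int64(262), np.int64(271)] [588.3 198.1  15.1]
246 [np.int64(257), np.int64(259), np.int64(260), np.int64(261), np.int64(262), np.int64(272), np.int64(273), np.int64(274)] [597.9 196.9  13.4]
252 [np.int64(258), np.int64(259), np.int64(260), np.int64(261), np.int64(262), np.int64(273)] [606.8 195.8  13.7]
258 [np.int64(258), np.int64(259), np.int64(260), np.int64(261), np.int64(262), np.int64(274)] [616.3 194.5  12.8]
264 [np.int64(260)] [630.3 192.8   4.2]
```

```bash
python3 -m creep '[{"x":-0.05,"y":0.007,"z":0.15,"wx":0,"wy":0,"wz":-0.023},{"x":-0.05,"y":0.007,"z":0.3,"wx":0,"wy":0,"wz":-0.023},{"x":-0.05,"y":0.007,"z":0.45,"wx":0,"wy":0,"wz":-0.023},{"x":-0.05,"y":0.007,"z":0.53,"wx":0,"wy":0,"wz":-0.023},{"x":-0.05,"y":0.007,"z":0.53,"wx":0,"wy":0,"wz":-0.023}]' 0.3
python3 - <<'E'
from h import *
p=[]
for i in range(6): c=arm.capture("wrist"); p.append(st()["eef_pos"])
print(np.mean(p,0),np.std(p,0),st()["finger_gap"])
cv2.imwrite("pics/w2.png",c["pixels"])
E
```

```text
t: 3.78
eef_pos: [505.5, 208.5, 17.2]
eef_rot: [-0.003, 0.056, 0.998, -0.001]
wrist_force: [-0.3, 0.2, -0.5]
finger_gap: 0.696
finger_force: 0.0
[509.54875503 208.52879882  20.70810363] [0.96061505 0.29499042 0.81419174] 0.7046015212413355
```

```bash
python3 -m creep '[{"x":0,"y":-0.006,"z":0.039,"wx":0,"wy":0,"wz":0},{"x":0,"y":-0.006,"z":0.039,"wx":0,"wy":0,"wz":0}]' - ; python3 -m creep '[{"x":0,"y":0,"z":0,"wx":0,"wy":0,"wz":0},{"x":0,"y":0,"z":0,"wx":0,"wy":0,"wz":0},{"x":0,"y":0,"z":0,"wx":0,"wy":0,"wz":0},{"x":0,"y":0,"z":0,"wx":0,"wy":0,"wz":0},{"x":0,"y":0,"z":0,"wx":0,"wy":0,"wz":0}]' 1 80
```

```text
t: 4.32
eef_pos: [508.4, 204.7, 4.0]
eef_rot: [-0.0, 0.058, 0.998, 0.0]
wrist_force: [-0.1, 0.7, -0.3]
finger_gap: 0.7
finger_force: 0.0
t: 4.95
eef_pos: [509.3, 205.1, 4.7]
eef_rot: [0.001, 0.057, 0.998, 0.0]
wrist_force: [-0.6, -0.6, 5.5]
finger_gap: 0.163
finger_force: 78.1
```

```bash
python3 -m creep '[{"x":0,"y":0,"z":-0.1,"wx":0,"wy":0,"wz":0},{"x":0,"y":0,"z":-0.25,"wx":0,"wy":0,"wz":0},{"x":0,"y":-0.12,"z":-0.28,"wx":0,"wy":0,"wz":0},{"x":-0.02,"y":-0.26,"z":-0.28,"wx":0,"wy":0,"wz":0},{"x":-0.03,"y":-0.4,"z":-0.28,"wx":0,"wy":0,"wz":0}]' - 
python3 -m creep '[{"x":-0.02,"y":-0.13,"z":0,"wx":0,"wy":0,"wz":-0.083},{"x":-0.03,"y":-0.26,"z":0,"wx":0,"wy":0,"wz":-0.083},{"x":-0.03,"y":-0.4,"z":0,"wx":0,"wy":0,"wz":-0.083},{"x":-0.04,"y":-0.64,"z":0,"wx":0,"wy":0,"wz":-0.083},{"x":-0.04,"y":-0.64,"z":0,"wx":0,"wy":0,"wz":-0.083}]' -
python3 - <<'E'
from h import *
p=[]
for i in range(4): c=arm.capture("wrist"); p.append(st()["eef_pos"])
print(np.mean(p,0)); s=st(); print(q2m(s["eef_rot"]).round(3),s["finger_gap"],s["finger_force"])
cv2.imwrite("pics/w3.png",c["pixels"]); np.savez("w3.npz",**c)
E
```

```text
t: 5.58
eef_pos: [502.6, 43.2, 116.3]
eef_rot: [0.001, 0.057, 0.998, -0.0]
wrist_force: [-0.3, -0.6, -1.4]
finger_gap: 0.163
finger_force: 78.6
t: 6.2
eef_pos: [488.5, -214.6, 115.8]
eef_rot: [0.0, 0.037, 0.999, -0.0]
wrist_force: [0.5, 0.9, 0.2]
finger_gap: 0.165
finger_force: 78.6
[ 488.72263801 -214.62115396  115.62851406]
[[-0.997  0.073 -0.001]
 [ 0.073  0.997  0.001]
 [ 0.001  0.001 -1.   ]] 0.16241510173846735 78.63804996013641
```

View pics/w3.png

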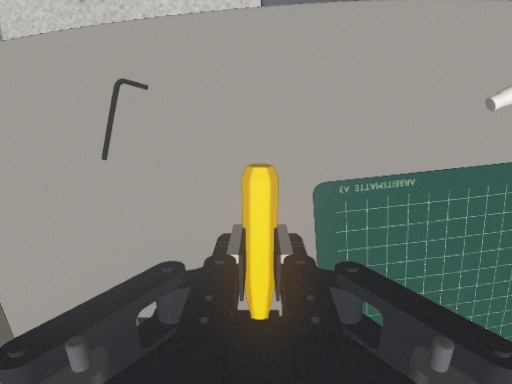

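The driver sits centred and aligned in the fingers, with its handle at (260,240). The wrist camera faces away from the cover, so I measure pins and blade with the scene and side cameras.

```bash
cat > pins.py <<'E'
from h import *
def rayz(c,uv,z):
    h,w=c["range_z"].shape; f=h/2/np.tan(np.radians(c["vfov"])/2)
    K=np.array([[f,0,c["cx"]],[0,f,c["cy"]],[0,0,1.]])
    p=cv2.undistortPoints(np.array(uv,float).reshape(1,1,2),K,np.array([c["k1"],0,0,0.]))[0,0]
    T=np.array(c["pose"]); d=T[:3,:3]@[p[0],-p[1],-1]; o=T[:3,3]; return o+d*(z-o[2])/d[2]
def pins(c,z=62,z0=40):
    P=cloud(c); hsv=cv2.cvtColor(c["pixels"],cv2.COLOR_BGR2HSV)
    m=(hsv[...,0]>3)&(hsv[...,0]<20)&(hsv[...,1]>140)&(hsv[...,2]>90)&(P[...,0]>560)&(P[...,0]<720)&(P[...,1]<-180)&(P[...,1]>-360)&(P[...,2]>z0)
    k,L,S,C=cv2.connectedComponentsWithStats(m.astype(np.uint8)); o=[]
    for i in range(1,k):
        if S[i,4]>=6: o.append((S[i,4],C[i].round(1),rayz(c,C[i],z).round(1),np.median(P[L==i],0).round(1)))
    return o
def shaft(c,T,lo=45,hi=125):
    P=cloud(c); g=(P[...,0]>T[0]+lo)&(P[...,0]<T[0]+hi)&(np.abs(P[...,1]-T[1])<30)&(np.abs(P[...,2]-T[2])<25)&(P[...,2]>T[2]-10)
    return P[g],np.argwhere(g)
E
python3 - <<'E'
from pins import *
T=[488.7,-214.6,115.6]
for n in ["scene","side"]:
    c=arm.capture(n); np.savez(n+"1.npz",**c); cv2.imwrite(f"pics/{n}1.png",c["pixels"])
    for o in pins(c): print(n,*o)
    q,px=shaft(c,T); print(len(q))
    if len(q)>5:
        mu=q.mean(0);u=np.linalg.svd(q-mu,full_matrices=False)[2][0]; print(mu.round(1),u.round(3),q[np.argmax(q[:,0])].round(1),px[np.argmax(q[:,0])])
c=dict(np.load("w3.npz")); P=cloud(c); hsv=cv2.cvtColor(c["pixels"],cv2.COLOR_BGR2HSV)
m=(hsv[...,0]>18)&(hsv[...,0]<34)&(hsv[...,1]>120)&(hsv[...,2]>80); q=P[m]; q=q[q[:,2]>80]
mu=q.mean(0);u=np.linalg.svd(q-mu,full_matrices=False)[2][0];print("handle",mu.round(1),u.round(3),np.percentile(q[:,0],[1,99]),np.percentile(q[:,2],[5,50,95]))
a=cv2.imread("pics/scene1.png");b=cv2.imread("pics/side1.png")
cv2.imwrite("pics/crop2.png",np.hstack([cv2.resize(a[205:285,290:400],None,fx=3.6,fy=3.6),cv2.resize(b[115:195,160:270],None,fx=3.6,fy=3.6)]))
E
```

```text
scene 25 [351.2 230. ] [ 643.2 -226.5   62. ] [ 644.1 -225.5   61.9]
scene 30 [379.1 251.5] [ 635.  -316.1   62. ] [ 635.3 -315.6   61.2]
25
[ 585.4 -218.7  122.4] [-0.991  0.131  0.029] [ 602.7 -221.8  122.6] [220 343]
side 10 [190.  138.8] [ 638.  -315.3   62. ] [ 638.  -313.4   62.9]
side 11 [200.6 154.1] [ 645.7 -226.    62. ] [ 643.8 -226.2   61.7]
26
[ 566.6 -215.4  123.1] [ 0.992 -0.111 -0.052] [ 601.8 -222.3  120. ] [140 209]
handle [ 481.8 -212.   130. ] [ 0.994 -0.077 -0.078] [447.25842519 529.10241388] [124.49512463 129.91852926 131.57472428]
```

View pics/crop2.png

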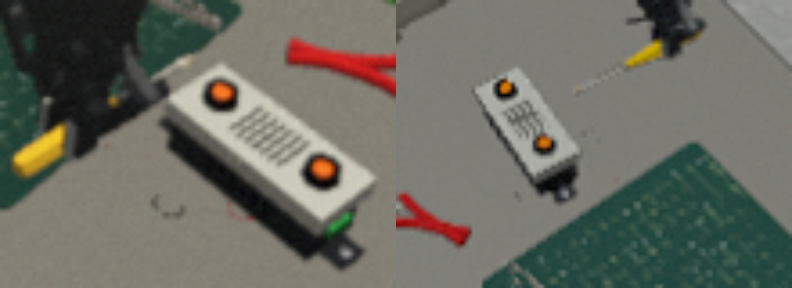

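```bash
python3 -m creep '[{"x":-0.03,"y":-0.002,"z":0.07,"wx":0,"wy":0,"wz":0},{"x":-0.062,"y":-0.002,"z":0.13,"wx":0,"wy":0,"wz":0},{"x":-0.062,"y":-0.002,"z":0.15,"wx":0,"wy":0,"wz":0},{"x":-0.062,"y":-0.002,"z":0.15,"wx":0,"wy":0,"wz":0}]' -
python3 - <<'E'
from pins import *
p=[];F=[]
for n in ["scene","side"]*2:
    c=arm.capture(n); p.append(st()["eef_pos"]);F.append(st()["wrist_force"])
    if len(p)<3:continue
    T=np.mean(p,0); q,px=shaft(c,T); print(n,len(q),q[np.argsort(q[:,0])[-4:]].round(1).tolist()); 
    cv2.imwrite(f"pics/{n}2.png",c["pixels"])
print(np.mean(p,0),np.mean(F,0))
a=cv2.imread("pics/scene2.png");b=cv2.imread("pics/side2.png")
cv2.imwrite("pics/crop3.png",np.hstack([cv2.resize(a[210:270,320:400],None,fx=5,fy=5,interpolation=cv2.INTER_CUBIC),cv2.resize(b[120:180,170:250],None,fx=5,fy=5,interpolation=cv2.INTER_CUBIC)]))
E
```

```text
t: 7.0
eef_pos: [512.8, -212.9, 55.4]
eef_rot: [-0.001, 0.035, 0.999, 0.0]
wrist_force: [-0.5, -1.0, -0.4]
finger_gap: 0.166
finger_force: 78.6
scene 164 [[638.3, -223.0, 62.9], [638.4, -217.3, 58.6], [638.4, -211.6, 54.1], [638.5, -228.0, 51.9]]
side 71 [[636.4, -231.8, 55.0], [636.8, -196.0, 54.8], [637.0, -217.6, 51.0], [637.1, -208.3, 61.4]]
[ 513.55870596 -213.86657574   56.45559051] [-0.16740325 -0.160234   -0.29424548]
```

View pics/crop3.png

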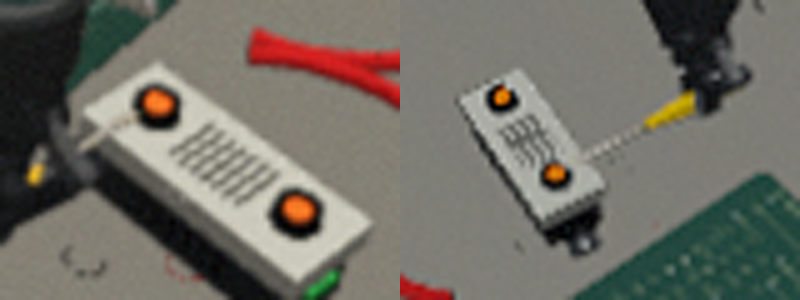

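The shaft points at the left rivet in both views (tip about (135,118) on the left, (575,165) on the right). Next I feel for the cover's top.

```bash
python3 -m creep '[{"x":0,"y":0,"z":0.01,"wx":0,"wy":0,"wz":0},{"x":0,"y":0,"z":0.0125,"wx":0,"wy":0,"wz":0},{"x":0,"y":0,"z":0.0125,"wx":0,"wy":0,"wz":0}]' -; python3 -m creep '[{"x":0,"y":0,"z":0.0025,"wx":0,"wy":0,"wz":0},{"x":0,"y":0,"z":0.0025,"wx":0,"wy":0,"wz":0}]' -;  python3 -m creep '[{"x":0,"y":0,"z":0.0025,"wx":0,"wy":0,"wz":0},{"x":0,"y":0,"z":0.0025,"wx":0,"wy":0,"wz":0}]' -
```

```text
t: 7.58
eef_pos: [513.4, -214.1, 50.6]
eef_rot: [-0.0, 0.036, 0.999, 0.0]
wrist_force: [-0.3, 0.2, 0.1]
finger_gap: 0.17
finger_force: 78.6
t: 7.82
eef_pos: [513.5, -214.2, 49.6]
eef_rot: [-0.0, 0.036, 0.999, 0.0]
wrist_force: [-0.2, 1.0, -0.6]
finger_gap: 0.165
finger_force: 78.6
t: 8.07
eef_pos: [513.5, -214.2, 48.7]
eef_rot: [0.0, 0.036, 0.999, 0.0]
wrist_force: [1.3, -0.2, 0.6]
finger_gap: 0.164
finger_force: 78.7
```

```bash
python3 -m creep '[{"x":0,"y":0,"z":0.0025,"wx":0,"wy":0,"wz":0},{"x":0,"y":0,"z":0.0025,"wx":0,"wy":0,"wz":0}]' -; python3 -m creep '[{"x":0,"y":0,"z":0.0025,"wx":0,"wy":0,"wz":0},{"x":0,"y":0,"z":0.0025,"wx":0,"wy":0,"wz":0}]' -
python3 - <<'E'
from h import *
F=[];G=[];p=[]
for i in range(6): arm.capture("wrist"); s=st(); F.append(s["wrist_force"]);G.append(s["ft_torque"]);p.append(s["eef_pos"])
print(np.mean(F,0),np.mean(G,0),np.mean(p,0))
E
```

```text
t: 8.32
eef_pos: [513.6, -214.2, 47.7]
eef_rot: [0.0, 0.036, 0.999, -0.0]
wrist_force: [-1.2, 0.5, 0.5]
finger_gap: 0.159
finger_force: 78.7
t: 8.57
eef_pos: [513.6, -214.2, 46.7]
eef_rot: [0.0, 0.036, 0.999, -0.0]
wrist_force: [-0.6, -0.3, 1.7]
finger_gap: 0.166
finger_force: 78.8
[-0.13672318 -0.12400639  0.84713997] [ 0.0157932  -0.120954   -0.01770329] [ 513.60287136 -214.19037049   46.75908043]
```

```bash
python3 -m creep '[{"x":0,"y":0,"z":0.002,"wx":0,"wy":0,"wz":0},{"x":0,"y":0,"z":0.002,"wx":0,"wy":0,"wz":0}]' -
cat > ft.py <<'E'
from h import *
F=[];G=[];p=[]
for i in range(6): arm.capture("wrist"); s=st(); F.append(s["wrist_force"]);G.append(s["ft_torque"]);p.append(s["eef_pos"])
print(np.mean(F,0).round(2),np.mean(G,0).round(3),np.mean(p,0).round(2),s["finger_gap"])
E
python3 ft.py
```

```text
t: 9.12
eef_pos: [513.6, -214.2, 45.9]
eef_rot: [0.0, 0.036, 0.999, 0.0]
wrist_force: [-0.4, -0.1, 1.4]
finger_gap: 0.165
finger_force: 78.9
[-0.04 -0.19  1.89] [-0.028 -0.176  0.006] [ 513.61 -214.18   45.94] 0.16346200316973708
```

```bash
python3 -m creep '[{"x":0,"y":0,"z":-0.0057,"wx":0,"wy":0,"wz":0},{"x":0,"y":0,"z":-0.0057,"wx":0,"wy":0,"wz":0},{"x":-0.01,"y":0,"z":-0.0057,"wx":0,"wy":0,"wz":0},{"x":-0.02,"y":0,"z":-0.0057,"wx":0,"wy":0,"wz":0},{"x":-0.02,"y":0,"z":-0.0057,"wx":0,"wy":0,"wz":0}]' -; python3 ft.py;  python3 -m creep '[{"x":-0.005,"y":0,"z":0,"wx":0,"wy":0,"wz":0},{"x":-0.01,"y":0,"z":0,"wx":0,"wy":0,"wz":0},{"x":-0.014,"y":0,"z":0,"wx":0,"wy":0,"wz":0},{"x":-0.014,"y":0,"z":0,"wx":0,"wy":0,"wz":0}]' -; python3 ft.py
```

```text
t: 10.05
eef_pos: [522.1, -214.8, 48.1]
eef_rot: [0.0, 0.036, 0.999, -0.0]
wrist_force: [0.1, 0.2, 0.4]
finger_gap: 0.165
finger_force: 78.7
[0.27 0.04 0.19] [-0.022 -0.151 -0.005] [ 521.67 -214.74   48.14] 0.16321402203614738
t: 10.85
eef_pos: [527.1, -215.1, 48.1]
eef_rot: [-0.0, 0.036, 0.999, 0.0]
wrist_force: [-1.2, -0.8, 0.5]
finger_gap: 0.163
finger_force: 78.7
[-0.29  0.1   0.02] [ 0.04  -0.038 -0.011] [ 527.11 -215.09   48.14] 0.1639018136213255
```

```bash
python3 -m creep '[{"x":-0.003,"y":0,"z":0,"wx":0,"wy":0,"wz":0},{"x":-0.003,"y":0,"z":0,"wx":0,"wy":0,"wz":0}]' -; python3 ft.py;  python3 -m creep '[{"x":0,"y":0,"z":-0.005,"wx":0,"wy":0,"wz":0},{"x":0,"y":0,"z":-0.01,"wx":0,"wy":0,"wz":0},{"x":0,"y":0,"z":-0.01,"wx":0,"wy":0,"wz":0}]' -; python3 ft.py
```

```text
t: 11.4
eef_pos: [527.7, -215.0, 48.0]
eef_rot: [-0.001, 0.036, 0.999, 0.0]
wrist_force: [-1.8, -0.6, 0.4]
finger_gap: 0.161
finger_force: 78.8
[-2.71  0.01  0.69] [-0.017  0.309 -0.022] [ 527.73 -215.04   48.  ] 0.16134229742231804
t: 12.08
eef_pos: [528.2, -215.1, 52.2]
eef_rot: [-0.0, 0.036, 0.999, 0.0]
wrist_force: [-2.2, -0.3, -0.3]
finger_gap: 0.164
finger_force: 78.6
[-1.98  0.3  -1.04] [0.043 0.416 0.019] [ 528.2  -215.09   52.09] 0.15996158825322598
```

```bash
python3 -m creep '[{"x":0.001,"y":0,"z":-0.004,"wx":0,"wy":0,"wz":0},{"x":0.001,"y":0,"z":-0.008,"wx":0,"wy":0,"wz":0},{"x":0.001,"y":0,"z":-0.013,"wx":0,"wy":0,"wz":0},{"x":0.001,"y":0,"z":-0.013,"wx":0,"wy":0,"wz":0}]' -; python3 ft.py
python3 - <<'E'
from pins import *
for n in ["scene","side"]:
    c=arm.capture(n)
    for o in pins(c): print(n,*o)
E
```

```text
t: 12.88
eef_pos: [528.4, -215.3, 57.7]
eef_rot: [0.001, 0.036, 0.999, -0.0]
wrist_force: [-0.4, 0.8, -2.4]
finger_gap: 0.162
finger_force: 78.5
[ 0.59 -0.12 -1.52] [ 0.018  0.095 -0.012] [ 528.31 -215.33   57.49] 0.16188659950881118
scene 23 [351.6 229. ] [ 647.  -224.8   62. ] [ 645.4 -226.2   65.4]
scene 30 [379.4 251.3] [ 635.8 -316.3   62. ] [ 636.2 -316.6   61.4]
side 10 [190.  138.8] [ 638.  -315.3   62. ] [ 638.6 -315.6   62.7]
side 10 [200.2 154. ] [ 646.8 -227.4   62. ] [ 648.1 -226.1   64.3]
```

```bash
python3 -m creep '[{"x":0,"y":0,"z":-0.004,"wx":0,"wy":0,"wz":0},{"x":0,"y":0,"z":-0.009,"wx":0,"wy":0,"wz":0},{"x":0,"y":0,"z":-0.009,"wx":0,"wy":0,"wz":0}]' -; python3 ft.py
python3 - <<'E'
from pins import *
for n in ["scene","side"]:
    c=arm.capture(n)
    for o in pins(c): print(n,*o)
    P=cloud(c); g=(np.abs(P[...,0]-640)<25)&(np.abs(P[...,1]+270)<18)&(P[...,2]>40); print("top z",np.median(P[g][:,2]))
E
```

```text
t: 13.65
eef_pos: [527.9, -215.2, 61.2]
eef_rot: [0.0, 0.036, 0.999, -0.0]
wrist_force: [0.4, 0.0, -2.0]
finger_gap: 0.164
finger_force: 78.5
[ 0.25 -0.29 -1.45] [-0.027  0.102 -0.008] [ 527.87 -215.18   60.99] 0.16674650292830265
scene 21 [351.7 228.5] [ 648.3 -224.    62. ] [ 643.7 -226.1   68.5]
scene 29 [379.3 251.4] [ 635.6 -316.2   62. ] [ 636.6 -316.6   61.9]
top z 52.89970573605325
side 10 [190.  138.8] [ 638.  -315.3   62. ] [ 637.5 -314.5   62. ]
side 8 [200.  153.5] [ 646.1 -229.9   62. ] [ 648.  -223.9   70.2]
top z 52.99525705666747
```

```bash
python3 -m creep '[{"x":0,"y":0,"z":-0.003,"wx":0,"wy":0,"wz":0},{"x":0,"y":0,"z":-0.003,"wx":0,"wy":0,"wz":0}]' -; python3 ft.py; python3 -m creep '[{"x":0,"y":0,"z":0.008,"wx":0,"wy":0,"wz":0},{"x":0,"y":0,"z":0.008,"wx":0,"wy":0,"wz":0},{"x":0.05,"y":0,"z":0.008,"wx":0,"wy":0,"wz":0},{"x":0.09,"y":0,"z":0.008,"wx":0,"wy":0,"wz":0},{"x":0.09,"y":0,"z":0.008,"wx":0,"wy":0,"wz":0}]' -
python3 - <<'E'
from pins import *
for n in ["scene","side"]:
    c=arm.capture(n)
    for o in pins(c): print(n,*o)
E
python3 ft.py
```

```text
t: 14.3
eef_pos: [527.8, -215.1, 62.2]
eef_rot: [0.0, 0.036, 0.999, 0.0]
wrist_force: [1.1, -0.1, -1.1]
finger_gap: 0.162
finger_force: 78.5
[-0.09 -0.05 -1.8 ] [ 0.003  0.109 -0.023] [ 527.84 -215.14   62.15] 0.16691452701084383
t: 15.22
eef_pos: [490.7, -212.3, 59.0]
eef_rot: [-0.0, 0.036, 0.999, 0.0]
wrist_force: [0.1, 0.7, -0.6]
finger_gap: 0.163
finger_force: 78.6
scene 19 [351.7 228.5] [ 648.3 -224.    62. ] [ 643.7 -225.8   69.8]
scene 29 [379.3 251.4] [ 635.6 -316.2   62. ] [ 635.  -315.9   61.7]
side 10 [190.  138.8] [ 638.  -315.3   62. ] [ 637.4 -316.3   60.5]
side 7 [200.  153.3] [ 645.5 -230.7   62. ] [ 648.  -224.6   71.5]
[-0.14  0.43 -0.48] [-0.019  0.009 -0.002] [ 492.66 -212.85   59.1 ] 0.16574233397974206
```

```bash
python3 -m creep '[{"x":-0.006,"y":-0.11,"z":0,"wx":0,"wy":0,"wz":0},{"x":-0.011,"y":-0.224,"z":0,"wx":0,"wy":0,"wz":0},{"x":-0.011,"y":-0.224,"z":0,"wx":0,"wy":0,"wz":0},{"x":-0.011,"y":-0.224,"z":0.0275,"wx":0,"wy":0,"wz":0},{"x":-0.011,"y":-0.224,"z":0.0275,"wx":0,"wy":0,"wz":0}]' -; python3 ft.py
python3 - <<'E'
from pins import *
for n in ["scene","side"]:
    c=arm.capture(n)
    for o in pins(c): print(n,*o)
    cv2.imwrite(f"pics/{n}3.png",c["pixels"])
a=cv2.imread("pics/scene3.png");b=cv2.imread("pics/side3.png")
cv2.imwrite("pics/crop4.png",np.hstack([cv2.resize(a[210:280,320:400],None,fx=5,fy=5,interpolation=cv2.INTER_CUBIC),cv2.resize(b[110:180,170:250],None,fx=5,fy=5,interpolation=cv2.INTER_CUBIC)]))
E
```

```text
t: 16.25
eef_pos: [488.8, -300.3, 46.5]
eef_rot: [-0.001, 0.035, 0.999, 0.001]
wrist_force: [0.5, -0.2, 0.5]
finger_gap: 0.162
finger_force: 78.7
[-0.2  -0.37 -1.04] [-0.006  0.008 -0.027] [ 489.87 -301.34   47.76] 0.1621572682906141
scene 29 [379.3 251.4] [ 635.6 -316.2   62. ] [ 636.5 -316.    61.5]
side 10 [190.  138.8] [ 638.  -315.3   62. ] [ 637.2 -314.5   61.2]
side 7 [200.  153.3] [ 645.5 -230.7   62. ] [ 648.2 -228.1   67.4]
```

View pics/crop4.png

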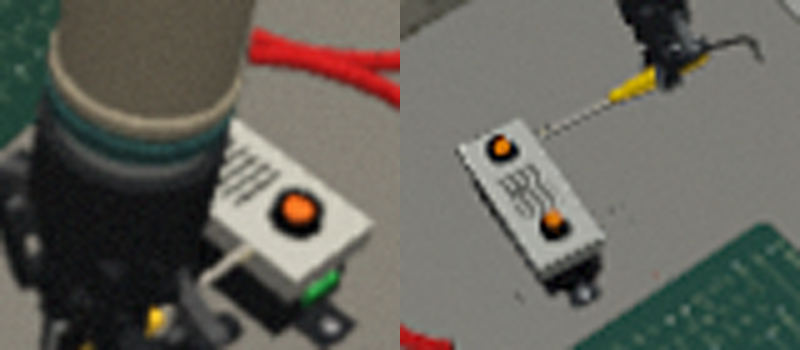

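The right pin's approach is aligned: in the side view the shaft runs from (615,98) to (540,137), towards the pin at (502,147). The left pin stands visibly proud.

```bash
python3 -m creep '[{"x":0,"y":-0.003,"z":-0.001,"wx":0,"wy":0,"wz":0},{"x":-0.02,"y":-0.003,"z":-0.001,"wx":0,"wy":0,"wz":0},{"x":-0.045,"y":-0.003,"z":-0.001,"wx":0,"wy":0,"wz":0},{"x":-0.06,"y":-0.003,"z":-0.001,"wx":0,"wy":0,"wz":0},{"x":-0.06,"y":-0.003,"z":-0.001,"wx":0,"wy":0,"wz":0}]' -; python3 ft.py;python3 -m creep '[{"x":-0.005,"y":0,"z":0,"wx":0,"wy":0,"wz":0},{"x":-0.01,"y":0,"z":0,"wx":0,"wy":0,"wz":0},{"x":-0.0135,"y":0,"z":0,"wx":0,"wy":0,"wz":0},{"x":-0.0135,"y":0,"z":0,"wx":0,"wy":0,"wz":0}]' -;python3 ft.py
```

```text
t: 17.27
eef_pos: [514.7, -305.4, 48.3]
eef_rot: [0.0, 0.036, 0.999, -0.0]
wrist_force: [0.6, -0.1, 0.5]
finger_gap: 0.157
finger_force: 81.1
[-0.11  0.1  -0.27] [-0.008 -0.03   0.043] [ 513.76 -305.11   48.31] 0.16351596259515497
t: 18.08
eef_pos: [519.3, -305.6, 48.3]
eef_rot: [0.0, 0.036, 0.999, 0.0]
wrist_force: [-0.4, 0.5, 0.2]
finger_gap: 0.161
finger_force: 81.0
[-0.24 -0.04 -0.3 ] [-0.041 -0.032  0.056] [ 519.16 -305.54   48.33] 0.16247096976790718
```

```bash
python3 -m creep '[{"x":-0.001,"y":0.001,"z":-0.005,"wx":0,"wy":0,"wz":0},{"x":-0.001,"y":0.001,"z":-0.01,"wx":0,"wy":0,"wz":0},{"x":-0.001,"y":0.001,"z":-0.015,"wx":0,"wy":0,"wz":0},{"x":-0.001,"y":0.001,"z":-0.015,"wx":0,"wy":0,"wz":0}]' -;python3 ft.py; python3 -m creep '[{"x":0,"y":0,"z":-0.005,"wx":0,"wy":0,"wz":0},{"x":0,"y":0,"z":-0.01,"wx":0,"wy":0,"wz":0},{"x":0,"y":0,"z":-0.015,"wx":0,"wy":0,"wz":0},{"x":0,"y":0,"z":-0.019,"wx":0,"wy":0,"wz":0},{"x":0,"y":0,"z":-0.019,"wx":0,"wy":0,"wz":0}]' -;python3 ft.py;  python3 - <<'E'
from pins import *
for n in ["scene","side"]:
    c=arm.capture(n)
    for o in pins(c): print(n,*o)
E
```

```text
t: 18.88
eef_pos: [519.7, -305.2, 54.6]
eef_rot: [0.0, 0.036, 0.999, -0.0]
wrist_force: [-0.0, -0.7, -0.9]
finger_gap: 0.164
finger_force: 78.7
[-0.22 -0.17 -0.81] [-0.021 -0.005  0.013] [ 519.59 -305.19   54.33] 0.16417725184275972
t: 19.8
eef_pos: [519.5, -305.1, 62.0]
eef_rot: [-0.0, 0.036, 0.999, 0.0]
wrist_force: [-1.1, -0.1, -1.9]
finger_gap: 0.167
finger_force: 78.6
[-0.33  0.24 -1.62] [0.02  0.18  0.002] [ 519.48 -305.14   61.88] 0.1677548214053056
scene 26 [379.9 249.4] [ 642.  -313.5   62. ] [ 636.5 -315.8   68.7]
side 7 [189.3 138. ] [ 638.1 -320.5   62. ] [ 641.2 -313.4   72.3]
side 8 [199.9 153.5] [ 646.5 -230.2   62. ] [ 648.7 -222.5   70.2]
```

```bash
python3 -m creep '[{"x":0,"y":0,"z":-0.003,"wx":0,"wy":0,"wz":0},{"x":0,"y":0,"z":-0.003,"wx":0,"wy":0,"wz":0},{"x":0,"y":0,"z":0.005,"wx":0,"wy":0,"wz":0},{"x":0.05,"y":0,"z":0.005,"wx":0,"wy":0,"wz":0},{"x":0.1,"y":0,"z":0.005,"wx":0,"wy":0,"wz":0}]' -
python3 - <<'E'
from pins import *
for n in ["scene","side"]:
    c=arm.capture(n)
    for o in pins(c): print(n,*o)
c=dict(np.load("w3.npz"));P=cloud(c)
for v,u in [(155,105),(120,111),(80,120),(88,147),(40,20),(20,200),(12,300)]: print((u,v),P[v-1:v+2,u-1:u+2].reshape(-1,3).mean(0).round())
E
python3 ft.py
```

```text
t: 20.82
eef_pos: [479.9, -302.6, 60.1]
eef_rot: [0.001, 0.036, 0.999, -0.0]
wrist_force: [0.4, 0.6, 0.3]
finger_gap: 0.164
finger_force: 78.7
scene 27 [380.2 249.5] [ 642.3 -314.3   62. ] [ 637.2 -316.3   69.1]
side 8 [189.1 138.1] [ 638.9 -320.3   62. ] [ 641.5 -313.4   70.8]
side 8 [199.9 153.5] [ 646.5 -230.2   62. ] [ 648.2 -224.    68.9]
(105, 155) [ 448. -349.    4.]
(111, 120) [ 418. -337.    5.]
(120, 80) [ 385. -323.    5.]
(147, 88) [ 394. -302.    2.]
(20, 40) [ 340. -412.    1.]
(200, 20) [ 353. -246.   30.]
(300, 12) [ 344. -168.    1.]
[-0.12 -0.32 -0.6 ] [-0.029 -0.014 -0.002] [ 480.64 -302.81   60.26] 0.15600355801347468
```

```bash
python3 -m creep '[{"x":0.007,"y":0.1,"z":0,"wx":0,"wy":0,"wz":0},{"x":0.015,"y":0.207,"z":0.02,"wx":0,"wy":0,"wz":0},{"x":0.015,"y":0.207,"z":0.1,"wx":0,"wy":0,"wz":0},{"x":0.015,"y":0.207,"z":0.135,"wx":0,"wy":0,"wz":0},{"x":0.015,"y":0.207,"z":0.135,"wx":0,"wy":0,"wz":0}]' -; python3 ft.py; python3 -m creep '[{"x":0,"y":0,"z":0.003,"wx":0,"wy":0,"wz":0},{"x":0,"y":0,"z":0.0055,"wx":0,"wy":0,"wz":0},{"x":0,"y":0,"z":0.0055,"wx":0,"wy":0,"wz":0}]' -; python3 ft.py
```

```text
t: 21.85
eef_pos: [479.5, -219.3, 5.1]
eef_rot: [-0.001, 0.036, 0.999, 0.001]
wrist_force: [-0.2, 0.5, 0.4]
finger_gap: 0.164
finger_force: 78.7
[ 0.04  0.08 -0.27] [-0.006  0.     0.006] [ 480.32 -220.11    6.49] 0.16280915199770704
t: 22.52
eef_pos: [479.5, -219.3, 3.7]
eef_rot: [-0.0, 0.036, 0.999, 0.0]
wrist_force: [0.4, -0.6, 0.0]
finger_gap: 0.166
finger_force: 78.7
[-0.18  0.38 -0.45] [-0.001 -0.019  0.012] [ 479.63 -219.3     3.74] 0.16414495385952416
```

```bash
python3 -m creep '[{"x":0,"y":0,"z":0.002,"wx":0,"wy":0,"wz":0},{"x":0,"y":0,"z":0.004,"wx":0,"wy":0,"wz":0},{"x":0,"y":0,"z":0.004,"wx":0,"wy":0,"wz":0}]' -; python3 ft.py
```

```text
t: 23.2
eef_pos: [479.6, -219.3, 2.0]
eef_rot: [-0.0, 0.036, 0.999, 0.0]
wrist_force: [0.7, -1.1, -1.0]
finger_gap: 0.163
finger_force: 78.7
[-0.43 -0.11 -0.56] [ 0.001  0.023 -0.021] [ 479.64 -219.32    2.14] 0.16057738131283478
```

```bash
python3 -m creep '[{"x":0,"y":0,"z":0,"wx":0,"wy":0,"wz":0},{"x":0,"y":0,"z":0,"wx":0,"wy":0,"wz":0},{"x":0,"y":0,"z":0,"wx":0,"wy":0,"wz":0}]' 0.5; python3 -m creep '[{"x":0,"y":0,"z":-0.08,"wx":0,"wy":0,"wz":0},{"x":0,"y":0,"z":-0.2,"wx":0,"wy":0,"wz":0},{"x":0,"y":0,"z":-0.35,"wx":0,"wy":0,"wz":0},{"x":0,"y":0,"z":-0.45,"wx":0,"wy":0,"wz":0},{"x":0,"y":0,"z":-0.45,"wx":0,"wy":0,"wz":0}]' 0; python3 ft.py
python3 - <<'E'
from pins import *
c=arm.capture("wrist"); cv2.imwrite("pics/w4.png",c["pixels"])
for n in ["scene","side"]:
    c=arm.capture(n)
    for o in pins(c): print(n,*o)
    P=cloud(c); z=P[...,2]
    q=P[(z>48)&(z<57)&(P[...,0]>560)&(P[...,0]<740)&(P[...,1]<-180)&(P[...,1]>-380)]
    print(n,len(q),cv2.minAreaRect(q[:,:2].astype(np.float32)))
s=st(); print(q2m(s["eef_rot"]).round(3))
E
```

```text
t: 23.88
eef_pos: [479.7, -219.4, 2.2]
eef_rot: [0.0, 0.036, 0.999, -0.0]
wrist_force: [-0.7, 0.3, 0.3]
finger_gap: 0.505
finger_force: 0.0
t: 24.5
eef_pos: [481.7, -220.6, 185.9]
eef_rot: [0.004, 0.036, 0.999, -0.002]
wrist_force: [-0.4, 0.2, -0.6]
finger_gap: 1.004
finger_force: 0.0
[ 0.15  0.4  -0.56] [ 0.008  0.013 -0.03 ] [ 479.06 -218.98  181.38] 0.9989633155249422
scene 23 [352.  228.5] [ 649.  -224.4   62. ] [ 644.8 -226.6   69. ]
scene 27 [380.2 249.5] [ 642.3 -314.3   62. ] [ 637.8 -315.8   69.2]
scene 946 ((641.6937866210938, -270.0726013183594), (142.2509765625, 61.78404235839844), 85.89381408691406)
side 8 [189.1 138.1] [ 638.9 -320.3   62. ] [ 640.7 -315.1   68.9]
side 9 [199.9 153.3] [ 646.  -230.8   62. ] [ 647.7 -224.2   70. ]
side 361 ((644.5628051757812, -268.3540954589844), (145.6140594482422, 58.35464859008789), 85.46269989013672)
[[-0.997  0.072 -0.002]
 [ 0.072  0.997  0.001]
 [ 0.002  0.001 -1.   ]]
```

```bash
python3 -m creep '[{"x":-0.15,"y":-0.035,"z":0,"wx":0,"wy":0,"wz":0.33},{"x":-0.3,"y":-0.07,"z":0,"wx":0,"wy":0,"wz":0.67},{"x":-0.412,"y":-0.098,"z":0,"wx":0,"wy":0,"wz":1},{"x":-0.412,"y":-0.098,"z":0,"wx":0,"wy":0,"wz":1}]' -; python3 -m creep '[{"x":0,"y":0,"z":0,"wx":0,"wy":0,"wz":0.33},{"x":0,"y":0,"z":0,"wx":0,"wy":0,"wz":0.67},{"x":0,"y":0,"z":0,"wx":0,"wy":0,"wz":1}]' -; python3 -m creep '[{"x":0,"y":0,"z":0,"wx":0,"wy":0,"wz":0.35},{"x":0,"y":0,"z":0,"wx":0,"wy":0,"wz":0.7},{"x":0,"y":0,"z":0,"wx":0,"wy":0,"wz":1},{"x":0,"y":0,"z":0,"wx":0,"wy":0,"wz":1}]' -
python3 ft.py
python3 - <<'E'
from pins import *
c=arm.capture("wrist"); cv2.imwrite("pics/w5.png",c["pixels"]); np.savez("w5.npz",**c)
P=cloud(c); z=P[...,2]
print(pins(c,70))
q=P[(z>48)&(z<57)&(P[...,0]>560)&(P[...,0]<740)&(P[...,1]<-180)&(P[...,1]>-380)]
print(len(q),cv2.minAreaRect(q[:,:2].astype(np.float32)),np.median(q[:,2]))
s=st(); print(q2m(s["eef_rot"]).round(3),s["joints"])
E
```

```text
t: 25.45
eef_pos: [643.8, -271.1, 179.9]
eef_rot: [-0.0, 0.293, 0.956, 0.0]
wrist_force: [-0.4, 0.5, -0.4]
finger_gap: 0.999
finger_force: 0.0
t: 25.82
eef_pos: [639.8, -269.7, 181.8]
eef_rot: [-0.001, 0.533, 0.846, -0.0]
wrist_force: [0.9, -0.1, 0.7]
finger_gap: 0.999
finger_force: 0.0
t: 26.32
eef_pos: [640.0, -269.8, 182.0]
eef_rot: [-0.001, 0.731, 0.682, -0.0]
wrist_force: [0.9, -0.4, 0.3]
finger_gap: 0.999
finger_force: 0.0
[-0.08 -0.07 -0.22] [-0.007  0.007  0.006] [ 640.68 -270.03  182.11] 1.0019887433218808
[(np.int32(197), array([262. , 138.5]), array([ 647.2, -224.9,   70. ]), array([ 647.2, -224.8,   71. ])), (np.int32(156), array([261.2, 233.9]), array([ 640.3, -314.7,   70. ]), array([ 640.3, -314.2,   71.2]))]
7561 ((643.9302368164062, -269.6438903808594), (139.1104278564453, 58.30908203125), 85.47144317626953) 54.1748797390307
[[ 0.071  0.998 -0.   ]
 [ 0.998 -0.071  0.   ]
 [ 0.    -0.    -1.   ]] [-4.98807872e-01  4.84396008e-01  1.29781451e+00  9.56347122e-05
  1.35956086e+00 -4.28118332e-01]
```

View pics/w5.png

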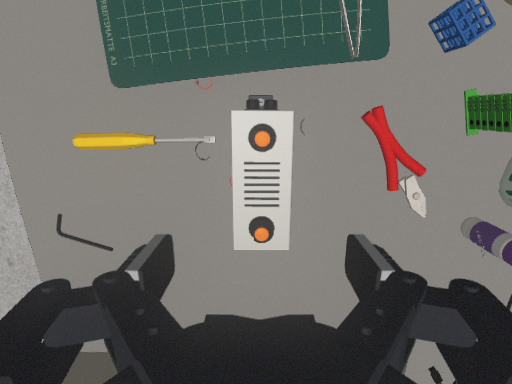

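The cover is at (262,180) with both pins up, and the driver lies clear at (145,140). Moving in to grip the cover.

```bash
python3 -m creep '[{"x":0.001,"y":0.008,"z":0.1,"wx":0,"wy":0,"wz":0.015},{"x":0.001,"y":0.008,"z":0.22,"wx":0,"wy":0,"wz":0.015},{"x":0.001,"y":0.008,"z":0.28,"wx":0,"wy":0,"wz":0.015},{"x":0.001,"y":0.008,"z":0.28,"wx":0,"wy":0,"wz":0.015}]' -; python3 ft.py; python3 -m creep '[{"x":0,"y":0,"z":0.04,"wx":0,"wy":0,"wz":0},{"x":0,"y":0,"z":0.08,"wx":0,"wy":0,"wz":0},{"x":0,"y":0,"z":0.105,"wx":0,"wy":0,"wz":0},{"x":0,"y":0,"z":0.105,"wx":0,"wy":0,"wz":0}]' -; python3 ft.py
```

```text
t: 27.18
eef_pos: [642.9, -269.2, 67.6]
eef_rot: [-0.003, 0.734, 0.679, -0.001]
wrist_force: [-0.4, 0.7, 0.6]
finger_gap: 0.999
finger_force: 0.0
[ 0.26  0.09 -0.05] [ 0.006 -0.009 -0.008] [ 645.26 -270.47   71.43] 0.994621135563136
t: 27.98
eef_pos: [643.4, -269.5, 26.3]
eef_rot: [-0.002, 0.735, 0.678, -0.0]
wrist_force: [0.4, -0.2, -0.8]
finger_gap: 1.003
finger_force: 0.0
[0.28 0.17 0.15] [-0.012  0.001 -0.007] [ 644.68 -270.15   28.28] 0.9998821378966197
```

```bash
python3 -m creep '[{"x":0,"y":0,"z":0,"wx":0,"wy":0,"wz":0},{"x":0,"y":0,"z":0,"wx":0,"wy":0,"wz":0},{"x":0,"y":0,"z":0,"wx":0,"wy":0,"wz":0},{"x":0,"y":0,"z":0,"wx":0,"wy":0,"wz":0}]' 1 25; python3 ft.py
```

```text
t: 28.78
eef_pos: [643.3, -269.9, 28.6]
eef_rot: [-0.001, 0.735, 0.679, -0.001]
wrist_force: [-4.7, 0.1, 5.7]
finger_gap: 0.674
finger_force: 30.0
[-4.95  0.78  5.25] [0.065 0.822 0.035] [ 643.32 -269.93   28.6 ] 0.6696640651462752
```

```bash
python3 -m creep '[{"x":0,"y":-0.003,"z":-0.002,"wx":0,"wy":0,"wz":0},{"x":0,"y":-0.003,"z":-0.002,"wx":0,"wy":0,"wz":0}]' 1 55; python3 ft.py;  python3 -m creep '[{"x":0,"y":0,"z":-0.004,"wx":0,"wy":0,"wz":0},{"x":0,"y":0,"z":-0.008,"wx":0,"wy":0,"wz":0},{"x":0,"y":0,"z":-0.008,"wx":0,"wy":0,"wz":0}]' -; python3 ft.py
```

```text
t: 29.32
eef_pos: [643.3, -269.9, 28.9]
eef_rot: [0.0, 0.735, 0.678, 0.0]
wrist_force: [-1.4, 0.1, 2.0]
finger_gap: 0.667
finger_force: 60.8
[-1.76  0.69  1.46] [0.036 0.397 0.027] [ 643.29 -269.91   28.85] 0.6712657074974762
t: 30.0
eef_pos: [642.9, -269.7, 31.6]
eef_rot: [-0.001, 0.735, 0.679, -0.0]
wrist_force: [-1.3, -0.1, -4.2]
finger_gap: 0.662
finger_force: 60.7
[-1.53  0.5  -4.27] [0.031 0.202 0.059] [ 642.87 -269.75   31.82] 0.6664028686415788
```

```bash
python3 -m creep '[{"x":0,"y":-0.0005,"z":-0.01,"wx":0,"wy":0,"wz":0},{"x":0,"y":-0.001,"z":-0.02,"wx":0,"wy":0,"wz":0},{"x":0,"y":-0.001,"z":-0.03,"wx":0,"wy":0,"wz":0}]' -; python3 ft.py; python3 -m creep '[{"x":0,"y":0,"z":-0.03,"wx":0,"wy":0,"wz":0},{"x":0,"y":0,"z":-0.08,"wx":0,"wy":0,"wz":0},{"x":0,"y":0,"z":-0.16,"wx":0,"wy":0,"wz":0},{"x":0,"y":0,"z":-0.16,"wx":0,"wy":0,"wz":0}]' -; python3 ft.py
python3 - <<'E'
from h import *
c=arm.capture("wrist");P=cloud(c);s=st();T=s["eef_pos"]
z=P[...,2]; q=P[(z>T[2]+10)&(z<T[2]+35)&(np.abs(P[...,0]-T[0])<35)&(P[...,1]>T[1]+18)&(P[...,1]<T[1]+75)]
A=np.c_[q[:,:2]-T[:2],np.ones(len(q))]; print(np.linalg.lstsq(A,q[:,2],rcond=None)[0],T,len(q))
cv2.imwrite("pics/w6.png",c["pixels"]); c=arm.capture("scene"); cv2.imwrite("pics/scene6.png",c["pixels"])
a=cv2.imread("pics/w6.png"); cv2.imwrite("pics/v6.png",np.hstack([cv2.resize(a,(400,300)),cv2.resize(c["pixels"][150:300,200:400],(400,300))]))
E
```

```text
t: 30.68
eef_pos: [643.4, -270.1, 44.9]
eef_rot: [0.001, 0.735, 0.678, 0.0]
wrist_force: [-0.5, -0.2, -3.7]
finger_gap: 0.662
finger_force: 60.6
[ 0.24 -0.12 -3.53] [-0.004  0.019  0.002] [ 643.43 -270.13   44.83] 0.6673551685789608
t: 31.48
eef_pos: [645.2, -271.1, 112.0]
eef_rot: [0.004, 0.735, 0.678, 0.001]
wrist_force: [0.6, -0.3, -4.5]
finger_gap: 0.664
finger_force: 60.8Traceback (most recent call last):
  File "ft.py", line 3, in <module>
    for i in range(6): arm.capture("wrist"); s=st(); F.append(s["wrist_force"]);G.append(s["ft_torque"]);p.append(s["eef_pos"])
                       ~~~~~~~~~~~^^^^^^^^^
ValueError: 200 camera calls are used up
Traceback (most recent call last):
ValueError: 200 camera calls are used up
```

The camera budget is spent, so the rest goes by force and pose. The cover hangs free and level: Fz −3.5 N, about its weight, with torque near 0. Carrying it to the bare quarter of the mat.

```bash
python3 -m creep '[{"x":0.06,"y":-0.02,"z":0,"wx":0,"wy":0,"wz":0},{"x":0.16,"y":-0.05,"z":0,"wx":0,"wy":0,"wz":0},{"x":0.28,"y":-0.09,"z":0,"wx":0,"wy":0,"wz":0},{"x":0.4,"y":-0.125,"z":0,"wx":0,"wy":0,"wz":0},{"x":0.48,"y":-0.15,"z":0,"wx":0,"wy":0,"wz":0}]' -; python3 -m creep '[{"x":0.03,"y":-0.01,"z":0,"wx":0,"wy":0,"wz":0},{"x":0.046,"y":-0.014,"z":0,"wx":0,"wy":0,"wz":0},{"x":0.046,"y":-0.014,"z":0.04,"wx":0,"wy":0,"wz":0},{"x":0.046,"y":-0.014,"z":0.12,"wx":0,"wy":0,"wz":0},{"x":0.046,"y":-0.014,"z":0.19,"wx":0,"wy":0,"wz":0}]' -; python3 -m creep '[{"x":0,"y":0,"z":0,"wx":0,"wy":0,"wz":0},{"x":0,"y":0,"z":0,"wx":0,"wy":0,"wz":0}]' -
```

```text
t: 32.15
eef_pos: [596.2, -71.2, 106.5]
eef_rot: [-0.002, 0.734, 0.679, -0.001]
wrist_force: [0.9, -0.0, -3.0]
finger_gap: 0.666
finger_force: 60.7
t: 32.78
eef_pos: [594.0, -56.4, 30.1]
eef_rot: [-0.0, 0.735, 0.678, -0.0]
wrist_force: [-0.3, 0.3, -4.1]
finger_gap: 0.667
finger_force: 60.6
t: 33.02
eef_pos: [594.9, -55.9, 32.3]
eef_rot: [0.0, 0.735, 0.678, 0.0]
wrist_force: [-0.4, -0.6, -3.2]
finger_gap: 0.664
finger_force: 60.6
```

```bash
python3 -m creep '[{"x":0,"y":0,"z":0.03,"wx":0,"wy":0,"wz":0},{"x":0,"y":0,"z":0.055,"wx":0,"wy":0,"wz":0},{"x":0,"y":0,"z":0.07,"wx":0,"wy":0,"wz":0},{"x":0,"y":0,"z":0.077,"wx":0,"wy":0,"wz":0},{"x":0,"y":0,"z":0.077,"wx":0,"wy":0,"wz":0}]' -;python3 -m creep '[{"x":0,"y":0,"z":0,"wx":0,"wy":0,"wz":0},{"x":0,"y":0,"z":0.003,"wx":0,"wy":0,"wz":0},{"x":0,"y":0,"z":0.005,"wx":0,"wy":0,"wz":0},{"x":0,"y":0,"z":0.005,"wx":0,"wy":0,"wz":0}]' -
```

```text
t: 33.65
eef_pos: [594.1, -54.9, 1.2]
eef_rot: [-0.0, 0.735, 0.679, -0.0]
wrist_force: [0.1, 0.2, -3.4]
finger_gap: 0.668
finger_force: 60.7
t: 34.15
eef_pos: [594.1, -55.0, -0.7]
eef_rot: [-0.0, 0.735, 0.678, 0.0]
wrist_force: [-0.1, 0.3, -3.9]
finger_gap: 0.668
finger_force: 60.7
```

```bash
python3 -m creep '[{"x":0,"y":0,"z":0.0025,"wx":0,"wy":0,"wz":0},{"x":0,"y":0,"z":0.0025,"wx":0,"wy":0,"wz":0},{"x":0,"y":0,"z":0.0025,"wx":0,"wy":0,"wz":0}]' -
```

```text
t: 34.52
eef_pos: [594.2, -55.0, -1.2]
eef_rot: [0.0, 0.735, 0.678, 0.0]
wrist_force: [-1.5, -0.0, 1.1]
finger_gap: 0.667
finger_force: 63.6
```

```bash
python3 -m creep '[{"x":0,"y":0,"z":0,"wx":0,"wy":0,"wz":0},{"x":0,"y":0,"z":0,"wx":0,"wy":0,"wz":0}]' 1 20; python3 -m creep '[{"x":0,"y":0,"z":0,"wx":0,"wy":0,"wz":0},{"x":0,"y":0,"z":0,"wx":0,"wy":0,"wz":0}]' 0.31 20; python3 -m creep '[{"x":0,"y":0,"z":0,"wx":0,"wy":0,"wz":0},{"x":0,"y":0,"z":0,"wx":0,"wy":0,"wz":0}]' 0.15 20
```

```text
t: 34.78
eef_pos: [594.3, -55.0, -1.2]
eef_rot: [0.0, 0.735, 0.679, 0.0]
wrist_force: [-0.1, -0.1, 3.2]
finger_gap: 0.67
finger_force: 64.9
t: 35.02
eef_pos: [594.5, -55.1, -1.7]
eef_rot: [0.0, 0.735, 0.678, 0.0]
wrist_force: [0.2, -0.3, -0.5]
finger_gap: 0.694
finger_force: 0.0
t: 35.28
eef_pos: [594.2, -55.0, -1.7]
eef_rot: [-0.0, 0.735, 0.678, 0.0]
wrist_force: [-0.7, 0.3, -0.7]
finger_gap: 0.848
finger_force: 0.0
```

```bash
python3 -m creep '[{"x":0,"y":0,"z":0,"wx":0,"wy":0,"wz":0},{"x":0,"y":0,"z":0,"wx":0,"wy":0,"wz":0},{"x":0,"y":0,"z":-0.01,"wx":0,"wy":0,"wz":0},{"x":0,"y":0,"z":-0.04,"wx":0,"wy":0,"wz":0},{"x":0,"y":0,"z":-0.1,"wx":0,"wy":0,"wz":0}]' 0; python3 -m creep '[{"x":0,"y":0,"z":-0.1,"wx":0,"wy":0,"wz":0},{"x":0,"y":0,"z":-0.25,"wx":0,"wy":0,"wz":0},{"x":0,"y":0,"z":-0.35,"wx":0,"wy":0,"wz":0},{"x":0,"y":0,"z":-0.35,"wx":0,"wy":0,"wz":0},{"x":0,"y":0,"z":-0.35,"wx":0,"wy":0,"wz":0}]' 0
```

```text
t: 35.9
eef_pos: [593.5, -54.9, 38.7]
eef_rot: [-0.001, 0.735, 0.678, -0.0]
wrist_force: [-0.5, 1.1, -0.5]
finger_gap: 0.996
finger_force: 0.0
t: 36.52
eef_pos: [593.5, -54.8, 178.4]
eef_rot: [-0.0, 0.735, 0.678, -0.0]
wrist_force: [-0.4, 0.6, 0.2]
finger_gap: 1.002
finger_force: 0.0
```

```bash
python3 -c "
from plant import arm
print(arm.sign_off())"
```

```text
the job is handed in; nothing more can be done
None
```

Job handed in at about 36.5 s: both pins pried up about 7–8 mm, the driver laid on the bench, and the cover released on the bare quarter of the mat; the camera calls ran out once the cover was lifted, so its final placing was checked only by force and position readings.

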